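# Pull the red slide holder out of its slot

## Task

Pull the red-capped slide holder straight up out of its narrow slot in the wooden block, taking it by the cap that sticks out, and stand it upright in the middle of the white square on the blue dissecting pad. Leave the yellow and green holders in their slots.

Things in the scene. Friction and masses are not known exactly. Their poses are not given: they have to be found in the camera images.
- red (a point): centre (half-way up) of the red-capped slide holder: upright white plastic box with a red top, 36 mm wide (its x), 20 mm thick (its y), 84 mm tall (z), 60 g. It stands in one of three slots of a fixed wooden block, pinched at 2 N by a leaf spring in the slot. Its top 26 mm stand out: the block's flat top is 16 mm above this point. Slots are 80 mm apart along its y; fingers closing along y have 60 mm free to the next cap.
- yellow (a point): centre of a holder of the same shape and size with a yellow cap, a bystander. It stands in another slot of the same block in the same way and stays there.
- green (a point): centre of a holder of the same shape and size with a green cap, a bystander. It stands in another slot of the same block in the same way and stays there.
- square (a point): centre of the top face of a white square, 100 x 100 mm, lying fixed on the blue pad of a fixed dissecting pan (320 x 220 mm, long side along this point's y; z up). It is 45 mm above the bench, 3 mm above the pad. A black spiny sea urchin, 105 mm across and 75 mm tall, is fixed on the pad's other half, its centre 160 to 180 mm away along -y. The wooden block is 260 x 64 mm, 70 mm tall.
Not all that is in view belongs to the job. Leave any black or purple look-alike of the part that bears red alone.

How it is judged:
By the outcome, as a careful person would: the job done as asked, in the order asked, and still so for the second after the job is handed in, with the robot touching nothing.
It also fails if it takes over 40 s, if anything falls off the work surface, if the arm or the gripper's body presses on something with over 40 N, if the wrist force passes 120 N, or if a joint passes its speed limit or range.

## Robot

A 7-joint arm with a two-finger parallel gripper is mounted at the origin on the work surface. World frame = base frame: x ahead of the robot, y to its left, z up, the work surface at z = 0. Lengths are in mm, angles in rad, forces in N, time in s.
With the tool pointing down it reaches from about 425 to 1025 mm from the base axis. Payload 9.4 kg.
Tool frame: the origin (TCP) lies between the finger pads; the fingertips stand 22 mm ahead of it and the grasp point (between the pads) lies 3 mm ahead of it; x points along the fingers, z is the direction in which the jaws open and shut, and the axes are right-handed (so a half turn about x gives the same grasp; the last joint's range is limited). The gripper opens to 93 mm and grips with 3 to 60 N. Pads are 15 mm wide; open, the fingers measure 128 mm over their backs; the gripper's body (75 mm by 188 mm) begins 65 mm behind the grasp point.
Start: joints at [-1.212, 0.599, -0.003, 1.599, 0.002, 0.943, -0.08], TCP at [306.052, 657.234, 240.618] pointing down, gripper open.
Joint ranges: [-2.57, 2.57], [-0.35, 1.97], [-1.29, 1.29], [0.11, 2.56], [-1.05, 4.19], [0.11, 1.86], [-2.63, 2.63]. Speed limits (rad/s): [2.22, 2.22, 3.01, 3.01, 3.14, 3.14, 3.14].

## Interface

Orientations are given as a unit quaternion [x, y, z, w].
In Python, from plant import readout, imaging, finish_job, nets gives the robot as it stands.
- The arm moves only by the tool jog_arm, never from a script. Its argument "deltas" is a list of rows, each a list of 5 numbers: the shift along the tool's x, y, z in cm, then the turn about the tool's x in rad, then the closure, from 0 (fully open) to 1 (shut). A call has 1 to 8 rows; each row is the pose to reach, as a shift and turn from the pose measured when the call began, along the tool's axes at that moment; what a row does not reach only later rows make up. A row lasts 1/8 s, in which the tool goes at most 62.5 mm and 10.7 degrees, less where a joint would pass 70% of its speed; a pose out of reach is approached as far as the arm can. A call with a gripper value outside its range is refused whole. The fingers move at their own pace and stop on an object; "force" is the grip in N (left out, the last holds). Time passes only in rows, so rows that repeat a pose let the fingers close. It gives the time, the measured TCP pose, the force and the opening at its end, in the units of the state.
- readout.state(): the state, without advancing time (a new reading comes with each control period).
- imaging.read_camera(name): name is "side" or "top"; returns a dict with "image" (400x640x3 uint8, red, green, blue), "mtx" (3x3 intrinsics, pixels), "dist" ([k1, k2, p1, p2, k3] as OpenCV has them; the pictures are not rectified), "position" and "orientation" of the camera in the world. Camera axes: x right, y up, looking along -z (the intrinsics and any distortion apply to the point x, -y, -z); pixel columns grow to the right and rows downward; lengths in mm; the calibration is good to about 2 mm. A picture is of the moment at which its call begins. There is no depth.
- finish_job(): hands the job in, once; it reports no verdict.
Trained networks look in the newest picture that a camera, given by its name, has taken for a name from the list of things; names that differ only in an ending like _2 or _b are one class to them, and where a whole thing is asked for, a point or a joint stands for the part that bears it (a point fixed in the world has none). Each returns a list of dicts, best first, with "p" (0 to 1); they miss things now and then, are a little off and sometimes report something else, mostly with a low value. They report only what shows in the picture. A call takes as long as a camera call. They do not tell look-alikes from the thing itself.
- nets.masks_of(camera, target): "region" (400x640 bool, what is visible of it).
- nets.pinpoint(camera, target): "position" ([x, y, z] in mm, in the coordinates of the camera as it stood for that picture, good to about 4 mm: a listed point, or the origin of a listed thing).
The state is a dict: "t": time; "joint_pos": joint angles; "joint_velocities": joint speeds; "joint_torque": joint torques, N m; "ee_pos": TCP position; "ee_rot": TCP orientation; "wrist_force": force on the tool from outside, world axes, zero at the start; "wrist_torque": the same for the moment, N m; "grip_width": finger opening in mm.
Only numpy, scipy, OpenCV 4.12 (cv2) and the standard library are available. Lean on these libraries where they do the work, as an engineer would, in place of code of your own. Each camera call takes 0.05 s, during which the arm holds its last target. There are 200 camera calls.

## Working session

There is one attempt and no reset: what is moved stays moved. The work goes in short steps, Python scripts to look and compute and a tool call to move; the robot and the scene stay as the last step left them, time stands still between calls to the robot, and variables do not carry over. Pictures are saved under pics/ and viewed, about 8 in all and at most 12, crops included, and the job is handed in when it is done.

Besides the shell and the picture viewer there is one more tool, called after "Request:" as name(argument=value, ...), one argument or row to a line, values as JSON. jog_arm: Moves the arm, as the interface text tells. Its arguments: {"type":"object","properties":{"deltas":{"type":"array","items":{"type":"array","items":{"type":"number"}}},"force":{"type":"number"}},"required":["deltas"]}

```bash
mkdir -p pics
cat > h.py <<'E'
import numpy as np, cv2
from scipy.spatial.transform import Rotation as R
from plant import readout, imaging, finish_job, nets
def cam(n, f=None):
    c=imaging.read_camera(n)
    if f: cv2.imwrite('pics/'+f, c['image'][:,:,::-1])
    return c
def w(c,p): return R.from_quat(c['orientation']).apply(p)+c['position']
def plane(c,uv,z):
    q=cv2.undistortPoints(np.array([[uv]],float),np.array(c['mtx']),np.array(c['dist']))[0,0]
    d=R.from_quat(c['orientation']).apply([q[0],-q[1],-1]); P=np.array(c['position'])
    return P+d*(z-P[2])/d[2]
E
python3 - <<'E'
from h import *
s=readout.state(); print(s['t'],s['ee_pos'],s['ee_rot'],s['grip_width']); print(R.from_quat(s['ee_rot']).as_matrix().round(3))
ims=[]
for n in('top','side'):
    c=cam(n,n+'1.png'); print(n,c['position'],c['orientation'])
    for t in('red','yellow','green','square'):
        for d in nets.pinpoint(n,t)[:3]: print(t,round(d['p'],2),w(c,d['position']).round(1))
E
```

```text
0.0 [305.85630599 656.80829449 239.76393533] [-0.38043887  0.59670761  0.37975934  0.59580965] 93.2195082695562
[[-0.001 -0.907  0.422]
 [-0.001  0.422  0.907]
 [-1.    -0.    -0.002]]
top [ 383.44091673   27.96778188 1063.56170479] [ 0.07169295 -0.0716082  -0.70089976  0.70602543]
red 0.82 [565.8 418.5  41.9]
red 0.64 [702.4 293.3  45.2]
red 0.62 [560.5 300.   53.4]
yellow 0.66 [577.2 218.3  53.8]
green 0.45 [594.4 140.1  57.2]
square 0.87 [ 579.5 -145.2   49.8]
side [508.20747507 679.57029364 721.45692075] [-0.0243726   0.3817097   0.92257228 -0.05063662]
red 0.81 [560.9 296.4  56. ]
red 0.79 [456.2 255.2  39.6]
red 0.69 [704.1 294.4  44.2]
yellow 0.71 [573.9 219.5  56.6]
```

View pics/top1.png

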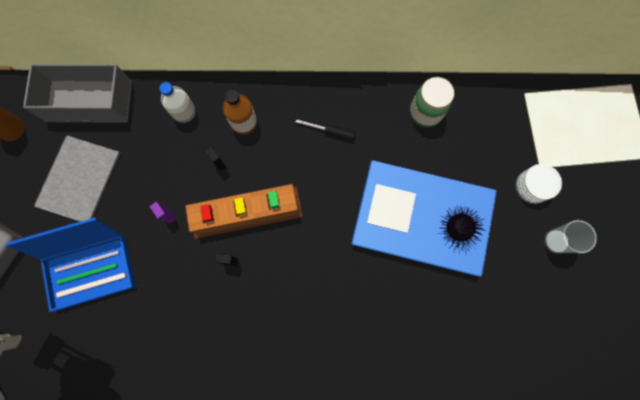

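View pics/side1.png

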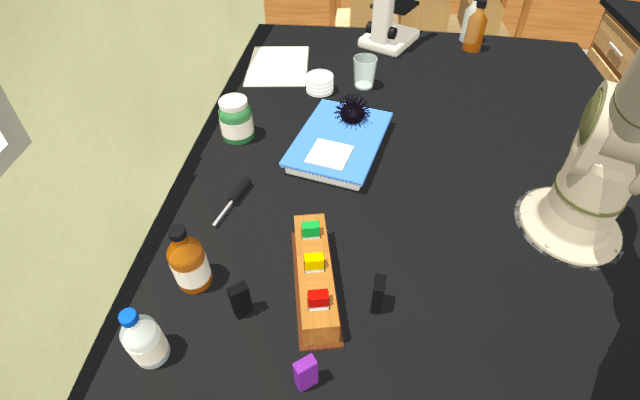

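The top view shows the red cap at (207,213), yellow (240,206), green (273,200), the white square at (391,208) and the urchin at (461,227). The look-alikes are purple and black, and stand outside the block.

Run:
```python
from h import *
H={'red':((0,6),),'yellow':((24,34),),'green':((50,75),)}
pts={}
for n in('top','side'):
    c=cam(n); hsv=cv2.cvtColor(c['image'],cv2.COLOR_RGB2HSV)
    for k,((a,b),) in H.items():
        m=cv2.inRange(hsv,(a,190 if k!='green' else 120,90),(b,255,255))
        _,l,st,ce=cv2.connectedComponentsWithStats(m)
        box=(180,180,290,240) if n=='top' else (290,210,345,315)
        for i in range(1,len(st)):
            u,v=ce[i]
            if st[i,4]>25 and box[0]<u<box[2] and box[1]<v<box[3]: print(n,k,st[i],ce[i].round(1),plane(c,ce[i],93).round(1))
    if n=='top':
        m=nets.masks_of('top','square')
        for d in m[:2]: print('sqmask',d['p'],d['region'].sum())
        m=cv2.inRange(hsv,(0,0,150),(180,60,255)); m[:,:360]=0;m[:,425:]=0;m[:175]=0;m[240:]=0
        cn=max(cv2.findContours(m,0,1)[0],key=cv2.contourArea)
        q=cv2.boxPoints(cv2.minAreaRect(cn)); P=np.array([plane(c,p,45) for p in q]); print(P.round(1),P.mean(0))
        m=cv2.inRange(hsv,(5,120,60),(20,255,255)); m[:,:180]=0;m[:,305:]=0;m[:180]=0;m[240:]=0
        cn=max(cv2.findContours(m,0,1)[0],key=cv2.contourArea)
        P=np.array([plane(c,p,70) for p in cv2.boxPoints(cv2.minAreaRect(cn))]); print('block',P.round(1),P.mean(0))
```

```text
top red [201 205  11  17 151] [206.1 212.6] [557.3 297.5  93. ]
top yellow [234 198  12  16 143] [239.4 205.5] [574.7 220.4  93. ]
top green [268 191  11  16 133] [272.9 199. ] [590.9 142.5  93. ]
sqmask 0.72 10499
sqmask 0.2 170
[[ 544.8  -80.5   45. ]
 [ 642.6 -106.    45. ]
 [ 617.1 -207.4   45. ]
 [ 520.3 -180.1   45. ]] [ 581.22000477 -143.49315514   45.        ]
block [[579.9 360.6  70. ]
 [639.3  92.3  70. ]
 [554.8  73.6  70. ]
 [497.3 337.8  70. ]] [567.83359612 216.07546391  70.        ]
side red [308 289  21  18 351] [317.9 297.6] [557.3 304.   93. ]
side yellow [304 252  20  18 325] [313.8 260.6] [573.9 227.2  93. ]
side green [302 221  18  16 273] [310.4 228.7] [589.8 151.3  93. ]
```

Request:
jog_arm(
  deltas=[
    [0,-4,-2.3,-0.06,0],
    [0,-9,-5.2,-0.15,0],
    [0,-14,-8.1,-0.24,0],
    [0,-19,-11,-0.33,0],
    [0,-24,-13.9,-0.42,0],
    [0,-29,-16.8,-0.5,0],
    [0,-34,-19.7,-0.58,0],
    [0,-37.5,-21.7,-0.65,0],
  ],
  force=20,
)

```text
t: 1.65
ee_pos: [556.1, 299.3, 240.8]
ee_rot: [0.551, -0.444, -0.55, -0.444]
wrist_force: [0.3, 0.6, 0.3]
grip_width: 93.0
```

Request:
jog_arm(
  deltas=[
    [0,0,0,0,0],
    [0,0,0,0,0],
    [0,0,0,0,0],
  ],
)

```text
t: 2.02
ee_pos: [555.2, 300.9, 240.9]
ee_rot: [0.551, -0.443, -0.551, -0.443]
wrist_force: [0.2, -0.5, -0.3]
grip_width: 93.2
```

```bash
cat > go.py <<'E'
import sys
from h import *
x,y,z,a=map(float,sys.argv[1:5])
s=readout.state(); M=R.from_quat(s['ee_rot']).as_matrix()
d=M.T@(np.array([x,y,z])-s['ee_pos'])/10
cur=np.degrees(np.arctan2(M[1,2],M[0,2])); print('t',s['t'],s['ee_pos'].round(1) if hasattr(s['ee_pos'],'round') else s['ee_pos'],'down',M[:,0].round(3),'ang',cur.round(1),'j',np.round(s['joint_pos'],2))
print('delta cm',d.round(2),'turn',round(np.radians(cur-a),3),'F',np.round(s['wrist_force'],1),'w',s['grip_width'])
E
python3 go.py 557.5 298 150 102.2
python3 - <<'E'
from h import *
for n in('top','side'):
    c=cam(n,n+'2.png')
    for t in('red',):
        for d in nets.pinpoint(n,t)[:4]: print(n,t,round(d['p'],2),w(c,d['position']).round(1))
E
```

```text
t 2.025 [555.2 300.9 240.9] down [ 0.  0. -1.] ang 102.4 j [-0.46  0.49 -0.18  1.82  0.11  0.84  1.09]
delta cm [ 9.09 -0.16 -0.34] turn 0.003 F [ 0.2 -0.5 -0.3] w 93.2291592807796
top red 0.76 [703.7 295.1  45.4]
top red 0.56 [559.9 299.7  48.8]
top red 0.47 [594.4 139.1  59.4]
top red 0.46 [454.9 255.9  42.7]
side red 0.85 [565.8 413.3  38.1]
side red 0.78 [457.2 255.6  42.7]
side red 0.67 [703.1 296.5  42.5]
side red 0.59 [561.5 298.6  57.6]
```

Request:
jog_arm(
  deltas=[
    [3,-0.3,-0.3,0,0],
    [7,-0.3,-0.3,0,0],
    [10,-0.3,-0.3,0,0],
    [11.2,-0.3,-0.3,0,0],
    [11.2,-0.3,-0.3,0,0],
  ],
)

```text
t: 2.85
ee_pos: [558.9, 298.3, 128.6]
ee_rot: [0.551, -0.443, -0.551, -0.443]
wrist_force: [0.7, -0.1, -0.2]
grip_width: 92.8
```

```bash
python3 go.py 559 298.5 96 102.2
python3 - <<'E'
from h import *
a=cam('top')['image'][170:260,150:280]; b=cam('side')['image'][190:350,230:400]
a=cv2.resize(a,None,fx=3,fy=3);b=cv2.resize(b,None,fx=2.4,fy=2.4)
h=max(a.shape[0],b.shape[0]); f=lambda i:cv2.copyMakeBorder(i,0,h-i.shape[0],0,0,0)
cv2.imwrite('pics/near.png',np.hstack([f(a),f(b)])[:,:,::-1])
E
```

```text
t 2.85 [558.9 298.3 128.6] down [-0.    -0.001 -1.   ] ang 102.4 j [-0.48  0.63 -0.15  1.9   0.16  0.62  1.06]
delta cm [ 3.26 -0.01  0.02] turn 0.003 F [ 0.7 -0.1 -0.2] w 92.82793976540488
```

View pics/near.png

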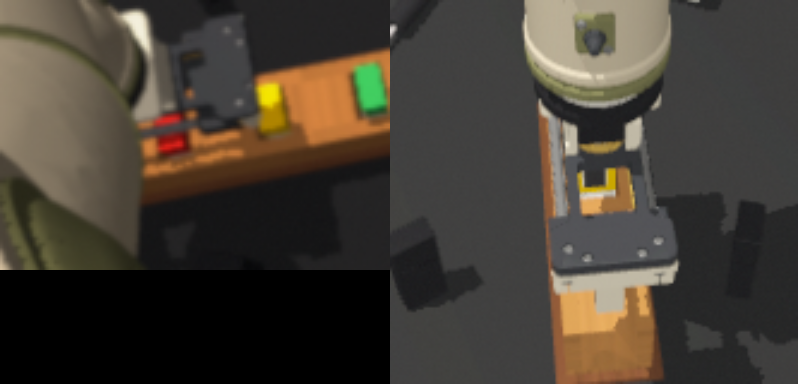

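The crops show the jaws straddling the red cap along the block, with a finger close to the yellow cap. I'll narrow the opening before going down.

Request:
jog_arm(
  deltas=[
    [0,0,0,0,0.4],
    [0,0,0,0,0.4],
    [1,0,0,0,0.4],
    [2,0,0,0,0.4],
    [3,0,0,0,0.4],
    [3.2,0,0,0,0.4],
    [3.2,0,0,0,0.4],
  ],
)

```text
t: 3.82
ee_pos: [559.6, 298.5, 97.6]
ee_rot: [0.551, -0.443, -0.551, -0.444]
wrist_force: [0.7, 0.3, -0.6]
grip_width: 56.1
```

Request:
jog_arm(
  deltas=[
    [0,0,0,0,1],
    [0,0,0,0,1],
    [0,0,0,0,1],
    [0,0,0,0,1],
    [0,0,0,0,1],
    [0,0,0,0,1],
  ],
  force=25,
)

```text
t: 4.58
ee_pos: [559.7, 298.5, 97.7]
ee_rot: [0.551, -0.443, -0.551, -0.444]
wrist_force: [-0.0, -0.6, 2.0]
grip_width: 19.7
```

Request:
jog_arm(
  deltas=[
    [-0.4,0,0,0,1],
    [-1,0,0,0,1],
    [-1.8,0,0,0,1],
    [-2.6,0,0,0,1],
    [-3.4,0,0,0,1],
    [-4.2,0,0,0,1],
    [-5,0,0,0,1],
    [-5.8,0,0,0,1],
  ],
)

```text
t: 5.58
ee_pos: [559.8, 298.5, 156.5]
ee_rot: [0.551, -0.443, -0.55, -0.444]
wrist_force: [0.0, 0.1, -0.1]
grip_width: 20.1
```

Request:
jog_arm(
  deltas=[
    [-1,0,0,0,1],
    [-2.5,0,0,0,1],
    [-5,0,0,0,1],
    [-8,0,0,0,1],
    [-11,0,0,0,1],
    [-11,0,0,0,1],
  ],
)

```text
t: 6.32
ee_pos: [560.5, 299.1, 269.6]
ee_rot: [0.552, -0.441, -0.55, -0.445]
wrist_force: [-0.5, 0.2, -0.8]
grip_width: 19.9
```

```bash
python3 go.py 581 -143.5 265 75.6
python3 - <<'E'
from h import *
a=cam('top')['image'][150:260,120:320]; b=cam('side')['image'][100:400,200:420]
a=cv2.resize(a,None,fx=2,fy=2);b=cv2.resize(b,None,fx=1.8,fy=1.8)
h=max(a.shape[0],b.shape[0]); f=lambda i:cv2.copyMakeBorder(i,0,h-i.shape[0],0,0,0)
cv2.imwrite('pics/lift.png',np.hstack([f(a),f(b)])[:,:,::-1])
E
```

```text
t 6.325 [560.5 299.1 269.6] down [ 0.006  0.003 -1.   ] ang 102.4 j [-0.45  0.46 -0.18  1.78  0.11  0.9   1.1 ]
delta cm [  0.35   7.48 -43.68] turn 0.467 F [-0.5  0.2 -0.8] w 19.895937429400764
```

View pics/lift.png

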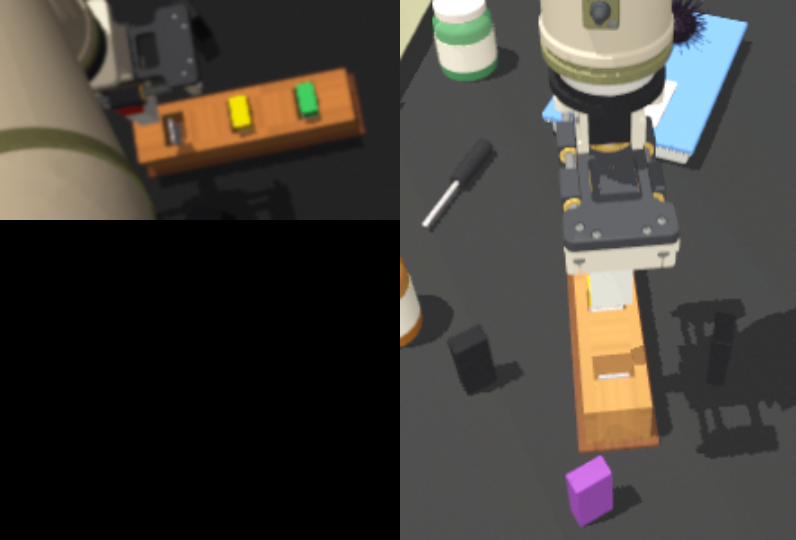

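The holder is out and in the grip, the red slot is empty, and yellow and green are still seated. I'm carrying it over to the square.

Request:
jog_arm(
  deltas=[
    [0,0.5,-3,0.03,1],
    [0,1.4,-8,0.09,1],
    [0,2.4,-14,0.15,1],
    [0,3.4,-20,0.21,1],
    [0,4.5,-26,0.27,1],
    [0,5.5,-32,0.33,1],
    [0,6.5,-38,0.4,1],
    [0,7.2,-42,0.45,1],
  ],
)

```text
t: 7.42
ee_pos: [578.0, -130.6, 265.5]
ee_rot: [-0.437, 0.556, 0.437, 0.556]
wrist_force: [1.2, 0.6, 0.1]
grip_width: 19.9
```

Request:
jog_arm(
  deltas=[
    [0,0,0,0,1],
    [0,0,0,0,1],
    [0,0,0,0,1],
  ],
)

```text
t: 7.8
ee_pos: [578.1, -128.7, 265.1]
ee_rot: [-0.437, 0.555, 0.438, 0.555]
wrist_force: [-0.0, 0.8, -0.5]
grip_width: 19.6
```

```bash
python3 go.py 581 -143.5 160 75.6
```

```text
t 7.8 [ 578.1 -128.7  265.1] down [-0.     0.001 -1.   ] ang 76.5 j [ 0.14  0.41 -0.02  1.88  0.01  0.84  1.45]
delta cm [10.51 -0.63 -1.37] turn 0.015 F [-0.   0.8 -0.5] w 19.586694558906483
```

Request:
jog_arm(
  deltas=[
    [2,-0.2,-0.5,0.015,1],
    [5,-0.4,-1,0.015,1],
    [8,-0.6,-1.4,0.015,1],
    [10.5,-0.6,-1.4,0.015,1],
    [11.5,-0.6,-1.4,0.015,1],
    [11.5,-0.6,-1.4,0.015,1],
  ],
)

```text
t: 8.55
ee_pos: [580.6, -142.8, 149.8]
ee_rot: [-0.433, 0.558, 0.434, 0.558]
wrist_force: [0.4, -0.5, -0.2]
grip_width: 19.7
```

```bash
python3 go.py 581 -143.5 131 75.6
python3 - <<'E'
from h import *
c=cam('side')
for d in nets.pinpoint('side','square')[:1]+nets.pinpoint('side','red')[:4]: print(d['p'],w(c,d['position']).round(1))
b=c['image'][60:230,240:440]; cv2.imwrite('pics/over.png',cv2.resize(b,None,fx=3.5,fy=3.5)[:,:,::-1])
E
```

```text
t 8.55 [ 580.6 -142.8  149.8] down [-0.001  0.001 -1.   ] ang 75.7 j [ 0.16  0.56 -0.02  1.98  0.01  0.61  1.45]
delta cm [ 1.88 -0.06 -0.06] turn 0.002 F [ 0.4 -0.5 -0.2] w 19.656430288457983
0.63 [ 580.  -143.    50.5]
0.88 [568.7 414.7  38.8]
0.79 [457.2 252.7  42.4]
0.77 [703.8 292.3  40.4]
0.57 [ 580.1 -145.2  111.4]
```

View pics/over.png

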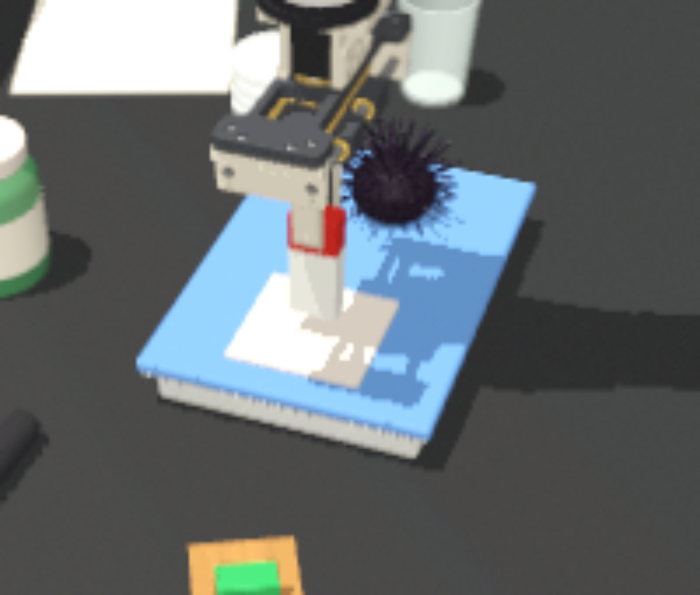

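The holder hangs upright over the middle of the square, with the urchin well clear. I'm lowering it gently.

Request:
jog_arm(
  deltas=[
    [0.5,-0.05,-0.05,0,1],
    [1,-0.05,-0.05,0,1],
    [1.3,-0.05,-0.05,0,1],
    [1.6,-0.05,-0.05,0,1],
    [1.6,-0.05,-0.05,0,1],
  ],
)

```text
t: 9.32
ee_pos: [581.4, -144.1, 134.8]
ee_rot: [-0.434, 0.558, 0.434, 0.559]
wrist_force: [0.5, -0.2, -0.2]
grip_width: 19.8
```

Request:
jog_arm(
  deltas=[
    [0.1,0,0,0,1],
    [0.2,0,0,0,1],
    [0.2,0,0,0,1],
  ],
)

```text
t: 9.7
ee_pos: [581.4, -144.0, 132.7]
ee_rot: [-0.434, 0.558, 0.434, 0.559]
wrist_force: [0.5, -0.3, -1.3]
grip_width: 19.7
```

Request:
jog_arm(
  deltas=[
    [0.1,0,0,0,1],
    [0.15,0,0,0,1],
    [0.15,0,0,0,1],
  ],
)

```text
t: 10.07
ee_pos: [581.3, -144.1, 131.2]
ee_rot: [-0.434, 0.558, 0.434, 0.559]
wrist_force: [-0.5, 0.5, -0.7]
grip_width: 19.6
```

Request:
jog_arm(
  deltas=[
    [0.1,0,0,0,1],
    [0.15,0,0,0,1],
    [0.15,0,0,0,1],
  ],
)

```text
t: 10.45
ee_pos: [581.5, -144.0, 130.6]
ee_rot: [-0.434, 0.558, 0.433, 0.559]
wrist_force: [-2.1, 0.8, 10.0]
grip_width: 19.7
```

There's about 10 N of contact, so it's on the square. I'm releasing.

Request:
jog_arm(
  deltas=[
    [-0.05,0,0,0,0.75],
    [-0.05,0,0,0,0.6],
    [-0.05,0,0,0,0.4],
    [-0.05,0,0,0,0.4],
    [-0.05,0,0,0,0.4],
  ],
)

```text
t: 11.08
ee_pos: [581.5, -144.0, 131.0]
ee_rot: [-0.434, 0.558, 0.434, 0.559]
wrist_force: [-0.1, 0.3, -0.2]
grip_width: 54.9
```

Request:
jog_arm(
  deltas=[
    [-1,0,0,0,0.4],
    [-3,0,0,0,0.4],
    [-6,0,0,0,0.4],
    [-10,0,0,0,0.4],
    [-14,0,0,0,0.4],
    [-14,0,0,0,0.4],
    [-14,0,0,0,0.4],
  ],
)

```text
t: 11.95
ee_pos: [581.0, -144.1, 271.1]
ee_rot: [-0.434, 0.558, 0.433, 0.559]
wrist_force: [-0.3, -1.1, -0.0]
grip_width: 55.4
```

```bash
python3 go.py 581 -143.5 270 75.6
python3 - <<'E'
from h import *
c=cam('side')
for d in nets.pinpoint('side','red')[:5]: print(d['p'],w(c,d['position']).round(1))
b=c['image'][60:310,240:440]; cv2.imwrite('pics/end.png',cv2.resize(b,None,fx=2.4,fy=2.4)[:,:,::-1])
E
```

```text
t 11.95 [ 581.  -144.1  271.1] down [ 0.001  0.001 -1.   ] ang 75.6 j [ 0.16  0.41 -0.01  1.87  0.01  0.86  1.46]
delta cm [0.11 0.02 0.06] turn 0.001 F [-0.3 -1.1 -0. ] w 55.39510759593102
0.89 [568.3 415.8  43. ]
0.83 [700.2 296.4  44.6]
0.81 [ 582.4 -146.    89.2]
```

View pics/end.png

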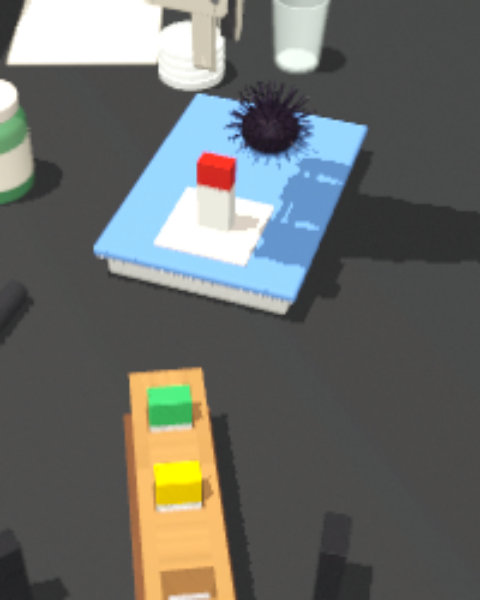

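The holder stands upright in the middle of the square, the gripper is clear, and yellow and green are in their slots.

```bash
python3 -c "
from plant import finish_job; print(finish_job())"
```

```text
the job is handed in; nothing more can be done
None
```

I pulled the red-capped holder straight up out of its slot by the cap. It now stands upright near the middle of the white square, and I handed the job in at about 12 s.

- **Position:** the last look put its centre at about (582, -146, 89). The square's centre is at about (581, -143.5), so it is within roughly 3 mm, which is inside the networks' 4 mm accuracy.
- **Forces:** the largest wrist force I read was about 10 N, at touchdown.
- **Other holders:** the last picture shows yellow and green still in their slots and the red slot empty. The arm went nowhere near the urchin or the black and purple look-alikes.
- **Robot:** the gripper was open and about 140 mm above the placing height at hand-in, touching nothing.

No check failed. The only disagreement was a few millimetres between the cameras on the red cap's position before the grasp, too little to matter for the grip.

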